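# Index the sander's stop one hole nearer the disc

### The job

First switch the disc sander off by turning its speed dial fully anticlockwise to the end stop. Then pull up the red plunger knob on the blue stop carriage, slide the carriage along the rail to the very next hole towards the sanding disc, and let the pin drop fully home in that hole. Finish while still holding: keep the red knob firmly gripped, with the pin down in the hole, and do not let go; leave the loose things on the bench where they are.

Things in the scene. Friction and masses are not known exactly. Their poses are not given: they have to be found in the camera images.
- control_box: Grey speed control box fixed to the bench, 120 (x) x 110 (y) x 50 mm high; origin at the centre of its underside, x and y along its sides. The black dial stands on the middle of its top. A red tick on the box towards its own -x marks 'off', white ticks follow clockwise.
- dial_grip (a point): Point on the dial's vertical axis at the height to grip, 87 mm above the bench. The dial is a 44 mm flange (top at 64 mm) with an upright grip bar across it, 42 mm long, 14 mm thick, top at 94 mm. This frame turns with the dial: x runs along the bar, the -x end carries the white pointer.
- dial (a joint): Angle of the speed dial, rad. 0 = fully anticlockwise end stop (off), where the bar lies along the control box's x with its pointer to the box's -x (the red tick). It grows clockwise seen from above, up to 4.5. Starts between 0.6 and 1.3; light friction (0.05 N m), stays where it is left.
- rail: Disc sander with stop rail, one piece fixed to the bench. Origin on the bench below the hole where the pin starts; its +y runs along the rail to the disc, z up. The rail is an aluminium bar 30 mm wide, top at 75 mm, y = -90 to 235 mm, with 10.5 mm pin holes in its top at y = -50, 0, 50, 100, 150 mm. Steel work table beside it (top at 60 mm, x = 35 to 145 mm). Green base, y to 510 mm.
- carriage (a joint): Travel of the blue stop carriage along the rail's +y, m: 0 = starting hole, 0.05 = next hole towards the disc, 0.10 = the one after. End stops -0.055, 0.105. Sleeve 50 mm across, 60 mm along the rail, top 89 mm above the bench; steel stop blade over the work table, top at 97 mm. Slides with about 2 N friction; cannot move while the pin sits in a hole.
- plunger (a joint): Lift of the red plunger, m: 0 = pin fully home, 0.02 = top stop. A spring pulls it down with 3 N at 0 and 6 N at the top. The 8 mm round-ended pin reaches 12 mm into a hole, so it is clear of the rail once lifted 12 mm or more; let down between holes it rides on the rail at about 12 mm.
- plunger_grip (a point): Centre of the red plunger knob, an upright cylinder 30 mm across and 28 mm high above the carriage, straight above the pin; 129 mm above the bench when the pin is home. Below it (103 to 115 mm) only a 10 mm stem, then the steel barrel, 22 mm across, top at 103 mm. Moves with carriage and plunger.
- disc_face (a point): Centre of the brown sanding disc's face, 105 mm above the bench; the disc is 150 mm across, faces the rail's -y; guard and motor behind it reach 188 mm above the bench.
- hammer: Loose hammer lying on the bench, 260 mm long, bystander; origin under its middle, x along the handle to the head.
- screwdriver: Loose screwdriver with red handle lying on the bench, 200 mm long, bystander; origin under its middle.
- wrench: Loose steel wrench lying on the bench, 180 mm long, bystander; origin under its middle.
- blank_a: Loose steel block 40 x 30 x 20 mm on the sander's work table near the disc, bystander; origin under its middle.
- blank_b: Loose steel block 45 x 35 x 22 mm on the bench, bystander; origin under its middle.
- blank_c: Loose short steel tube, 60 mm across and 25 mm high, on the bench, bystander; origin under its middle.
- cup: Loose white plastic cup, 70 mm across and 75 mm high, on the bench, bystander; origin under its middle.

How it is judged:
By the outcome, as a careful person would: the job done as asked, in the order asked, and still so for the second after the job is handed in, while the arm keeps its last pose, push and grip.
It also fails if it takes over 48 s, if anything falls off the work surface, if the arm or the gripper's body presses on something with over 40 N, if the wrist force passes 120 N, or if a joint passes its speed limit or range.

### The arm

A 6-joint arm with a two-finger parallel gripper is mounted at the origin on the work surface. World frame = base frame: x ahead of the robot, y to its left, z up, the work surface at z = 0. Lengths are in m, angles in rad, forces in N, time in s.
With the tool pointing down it reaches from about 0.35 to 0.775 m from the base axis. Payload 5.5 kg.
Tool frame: the origin (TCP) lies at the very end of the fingers, on their centre line; the grasp point (between the pads) lies 19 mm behind it; z points along the fingers, y is the line along which they close (so a half turn about z gives the same grasp; the last joint's range is limited). The gripper opens to 85 mm and grips with 20 to 120 N. Pads are 22 mm wide; open, the fingers measure 114 mm over their backs; the gripper's body (76 mm by 85 mm) begins 54 mm behind the grasp point. The pads swing forward as they close: fully open they stand 13 mm farther back than shut.
Start: joints at [1.169, 0.313, 0.046, 1.304, 0, 1.431], TCP at [0.149, 0.555, 0.231] pointing down, gripper open.
Joint ranges: [-2.76, 2.76], [-0.86, 1.69], [-1.03, 1.26], [-2.2, 2.34], [-1.47, 1.5], [-3.14, 3.14]. Speed limits (rad/s): [2.57, 2.57, 3.14, 3.14, 3.14, 3.14].

### API

Orientations are given as a unit quaternion [w, x, y, z].
In Python, from workcell import env gives the robot as it stands. The module is installed in compiled form; this text tells all that it offers.
- The arm moves only by the tool jog_arm, never from a script. Its argument "rows" is a list of rows, each a list of 6 numbers: the shift along the world's x, y, z in units of 40 mm (1.0 is 40 mm), then the turn, a rotation vector about the world's x, y, z in units of 6 degrees (1.0 is 6 degrees). In form: [[x, y, z, wx, wy, wz], ...]. A call has 1 to 12 rows; each row is the pose to reach, as a shift and turn from the pose commanded when the call began; what a row does not reach only later rows make up. A row lasts 1/12 s, in which the tool goes at most 41.7 mm and 7.16 degrees, less where a joint would pass 70% of its speed; a pose out of reach is approached as far as the arm can. A call with a gripper value outside its range is refused whole. "jaw" is the gripper command: -1 is fully open, 1 is shut, values between are in proportion, set as the call begins (left out, the last holds). The fingers move at their own pace and stop on an object; "force" is the grip in N (left out, the last holds). Time passes only in rows, so rows that repeat a pose let the fingers close. It gives the time, the measured TCP pose, the force, the opening and the grip force at its end, in the units of the state.
- env.get_state(): the state, without advancing time (a new reading comes with each control period).
- env.read_camera(name): name is "scene" or "top" or "wrist"; returns a dict with "pixels" (420x560x3 uint8, red, green, blue), "mtx" (3x3 intrinsics, pixels), "cam_to_world" (4x4, takes a point from camera to world coordinates). Camera axes: x right, y up, looking along -z (the intrinsics and any distortion apply to the point x, -y, -z); pixel columns grow to the right and rows downward; lengths in m; the calibration is good to about 2 mm. A picture is of the moment at which its call begins. There is no depth.
- env.hand_in(): hands the job in; it is judged then, once.
The state is a dict: "clock": time; "joint_pos": joint angles; "qvel": joint speeds; "tau": joint torques, N m; "tcp_pos": TCP position; "orientation": TCP orientation; "wrist_force": force on the tool from outside, world axes, zero at the start; "ft_torque": the same for the moment, N m; "finger_gap": finger opening in m; "grip_force": force on a finger pad.
Only numpy, scipy, OpenCV 4.12 (cv2) and the standard library are available. Lean on these libraries where they do the work, as an engineer would, in place of code of your own. Each camera call takes 0.05 s, during which the arm holds its last target. There are 200 camera calls.

## Working session

There is one attempt and no reset: what is moved stays moved. The work goes in short steps, Python scripts to look and compute and a tool call to move; the robot and the scene stay as the last step left them, time stands still between calls to the robot, and variables do not carry over. Pictures are saved under pics/ and viewed, at most 10 in all, crops included, and the job is handed in when it is done.

Besides the shell and the picture viewer there is one more tool, called after "Emit:" as a command line: name --pt "numbers of a row" for each row, then --argument value for the rest. jog_arm: Moves the arm, as the interface text tells. Its arguments: {"type":"object","properties":{"rows":{"type":"array","items":{"type":"array","items":{"type":"number"}}},"jaw":{"type":"number"},"force":{"type":"number"}},"required":["rows"]}

```bash
mkdir -p pics
cat > h.py <<'E'
import numpy as np, cv2
from workcell import env
def cam(n):
    c=env.read_camera(n); return c['pixels'],np.array(c['mtx']),np.array(c['cam_to_world'])
def ray(u,v,K,T,z):
    d=np.array([(u-K[0,2])/K[0,0],-(v-K[1,2])/K[1,1],-1]); d=T[:3,:3]@d; o=T[:3,3]
    return o+d*(z-o[2])/d[2]
def proj(p,K,T):
    q=T[:3,:3].T@(np.array(p)-T[:3,3]); return K[0,0]*q[0]/-q[2]+K[0,2], K[1,1]*-q[1]/-q[2]+K[1,2]
E
python3 - <<'E'
from h import *
ims=[]
for n in("top","scene"):
    p,K,T=cam(n); cv2.imwrite(f"pics/{n}0.png",p[:,:,::-1]); print(n,K.tolist(),T.round(3).tolist())
    np.savez(f"{n}0.npz",p=p,K=K,T=T)
s=env.get_state();print(s)
E
```

```text
top [[392.3078546581619, 0.0, 268.1647858157985], [0.0, 392.3078546581619, 211.31648728976498], [0.0, 0.0, 1.0]] [[0.022, 0.991, -0.13, 0.389], [-1.0, 0.02, -0.015, -0.014], [-0.013, 0.13, 0.991, 1.213], [0.0, 0.0, 0.0, 1.0]]
scene [[434.6460876011008, 0.0, 279.01603440388743], [0.0, 434.6460876011008, 212.47953324079808], [0.0, 0.0, 1.0]] [[-0.647, -0.609, 0.458, 0.999], [0.762, -0.526, 0.377, 0.365], [0.011, 0.593, 0.805, 0.905], [0.0, 0.0, 0.0, 1.0]]
{'clock': 0.1, 'joint_pos': array([1.16938035e+00, 3.13944403e-01, 4.50875114e-02, 1.30360835e+00,
       1.76549576e-06, 1.43117207e+00]), 'qvel': array([ 3.81918257e-05, -1.07860843e-03,  4.45288476e-03,  2.35216403e-03,
        8.30418657e-04,  9.22183655e-04]), 'tau': array([ 2.68363830e-03, -4.81729209e+01,  2.99242365e+01,  1.28011167e-02,
       -8.37098924e-05,  9.30699827e-06]), 'tcp_pos': array([0.14865699, 0.55497385, 0.2304851 ]), 'orientation': array([-2.23844506e-04,  1.30522346e-01,  9.91445017e-01, -8.03872474e-04]), 'wrist_force': array([-0.4225303 ,  0.40412486,  0.63008165]), 'ft_torque': array([-0.00727089, -0.01422256,  0.02321447]), 'grip_force': 0.0, 'finger_gap': 0.0854864641225395}
```

View pics/top0.png

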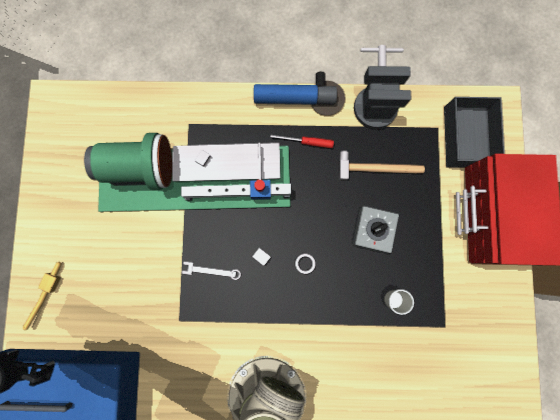

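View pics/scene0.png

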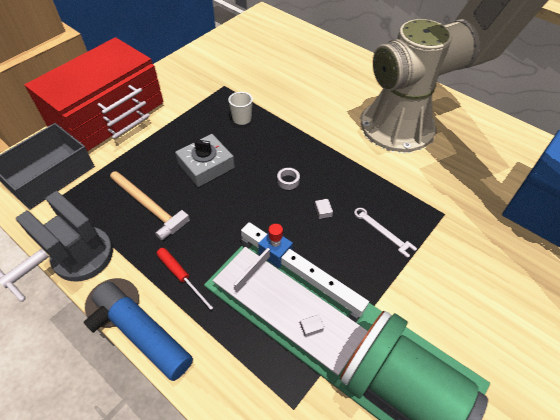

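The top view shows the dial at about (377,229), the red knob at (260,185), the rail running left to the disc at (163,160), and the loose items around them. Next I'll measure the knob, rail and box, and zoom in on the dial.

Run:
```python
from h import *
D={n:np.load(f"{n}0.npz") for n in("top","scene")}
def red(n,win):
    p=D[n]['p'].astype(int); m=((p[...,0]>130)&(p[...,1]<70)&(p[...,2]<80)).astype(np.uint8)
    w=np.zeros_like(m); w[win[1]:win[3],win[0]:win[2]]=1; m*=w
    v,u=np.nonzero(m); return u.mean(),v.mean(),len(u),u.min(),u.max(),v.min(),v.max()
for n,w in(("top",(245,172,275,200)),("scene",(262,215,292,250))):
    r=red(n,w);d=D[n];print(n,r,ray(r[0],r[1],d['K'],d['T'],.129),ray(r[0],r[1],d['K'],d['T'],.143))
# two-view triangulation helper
d=D['top'];K,T=d['K'],d['T'];p=d['p'].astype(int)
# box: grey contour
g=p.max(2);sub=np.zeros(g.shape,np.uint8);sub[198:262,345:408]=((g>85)[198:262,345:408])*255
sub=cv2.morphologyEx(sub,cv2.MORPH_CLOSE,np.ones((9,9)))
c=max(cv2.findContours(sub,0,2)[0],key=cv2.contourArea);r=cv2.minAreaRect(c);print(r)
for q in cv2.boxPoints(r):print(q,ray(*q,K,T,.05))
# rail holes: dark blobs in white
sub=p[180:202,175:300].max(2);print
m=(sub>150).astype(np.uint8);n,l,s,ce=cv2.connectedComponentsWithStats(m)
i=1+np.argsort(-s[1:,4])
for j in i[:4]:print(s[j]+np.array([175,180,0,0,0]),ce[j]+[175,180])
m=(sub<110).astype(np.uint8);n,l,s,ce=cv2.connectedComponentsWithStats(m)
for j in range(1,n):
  if 2<s[j,4]<40: print('hole?',s[j,4],ce[j]+[175,180],ray(*(ce[j]+[175,180]),K,T,.075))
a=cv2.resize(D['top']['p'][195:265,340:415],None,fx=6,fy=6,interpolation=cv2.INTER_CUBIC)
b=cv2.resize(D['scene']['p'][125:190,165:240],(450,390),interpolation=cv2.INTER_CUBIC)
o=np.zeros((420,900,3),np.uint8);o[:,:450]=a;o[:390,450:]=b
cv2.imwrite("pics/z1.png",cv2.resize(o,(796,371))[:,:,::-1])
```

```text
top (np.float64(259.0833333333333), np.float64(186.16666666666666), 12, np.int64(255), np.int64(264), np.int64(180), np.int64(189)) [0.60171166 0.02969696 0.129     ] [0.59896689 0.02913001 0.143     ]
scene (np.float64(275.21804511278197), np.float64(229.09774436090225), 133, np.int64(269), np.int64(282), np.int64(224), np.int64(240)) [0.59714271 0.02354464 0.129     ] [0.60440004 0.02970178 0.143     ]
((376.59613037109375, 229.01922607421875), (37.654296875, 40.59604263305664), 11.309932708740234)
[354.1538  245.23077] [ 0.44552494 -0.25184563  0.05      ]
[362.11536 205.42307] [ 0.56464107 -0.27634679  0.05      ]
[399.03845 212.80768] [ 0.54460265 -0.38567075  0.05      ]
[391.0769  252.61539] [ 0.4261727  -0.35985742  0.05      ]
[ 175  180  116   22 1228] [235.01384365 189.35260586]
[224 200  30   2  34] [239.5        200.88235294]
[277 199  13   3  27] [282.81481481 200.44444444]
[179 180  16   1  16] [186.5 180. ]
hole? 31 [275.51612903 180.74193548] [ 0.62953389 -0.01628549  0.075     ]
hole? 27 [261.59259259 189.66666667] [0.60195061 0.02422613 0.075     ]
hole? 6 [276.83333333 188.16666667] [ 0.60731099 -0.02059726  0.075     ]
hole? 7 [209.28571429 190.        ] [0.59796137 0.1786537  0.075     ]
hole? 5 [226.2 189.6] [0.60012834 0.12869397 0.075     ]
hole? 7 [243.         189.28571429] [0.60203015 0.07910595 0.075     ]
```

View pics/z1.png

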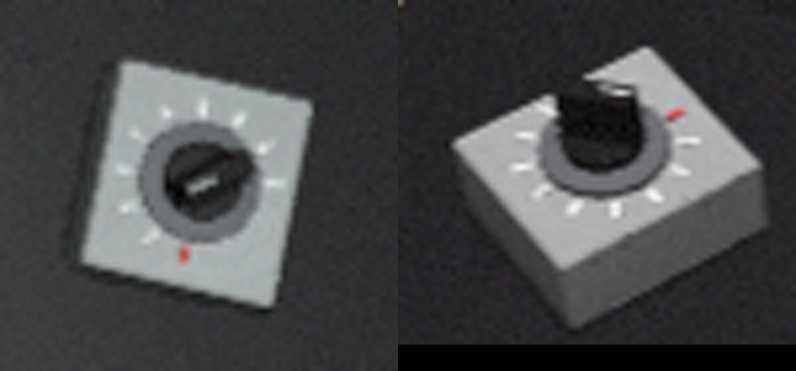

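The zoom shows the red tick at the bottom and the pointer end to the left, so the dial is at about 59° clockwise. Rail holes sit 50 mm apart as they should. The box sides come out at 121 and 111 mm, centred near (0.495,-0.318).

Emit:
jog_arm --pt "6.3 -10 0.2 0 0 -5" --pt "6.3 -10 0.2 0 0 -5" --pt "6.3 -10 0.2 0 0 -5" --pt "6.3 -10 0.2 0 0 -5" --pt "6.3 -10 0.2 0 0 -5" --pt "6.3 -10 0.2 0 0 -5" --pt "6.3 -10 0.2 0 0 -5" --pt "6.3 -10 0.2 0 0 -5" --pt "6.3 -10 0.2 0 0 -5" --pt "6.3 -10 0.2 0 0 -5" --pt "6.3 -10 0.2 0 0 -5" --pt "6.3 -10 0.2 0 0 -5" --jaw -1 --force 40

```text
clock: 1.1
tcp_pos: [0.403, 0.1516, 0.2392]
orientation: [0.001, 0.385, 0.923, -0.0]
wrist_force: [0.9, 1.3, -0.4]
finger_gap: 0.0859
grip_force: 0.0
```

Emit:
jog_arm --pt "2.3 -11.7 0 0 0 -4.2" --pt "2.3 -11.7 0 0 0 -4.2" --pt "2.3 -11.7 0 0 0 -4.2" --pt "2.3 -11.7 0 0 0 -4.2" --pt "2.3 -11.7 0 0 0 -4.2" --pt "2.3 -11.7 0 0 0 -4.2" --pt "2.3 -11.7 0 0 0 -4.2" --pt "2.3 -11.7 0 0 0 -4.2" --pt "2.3 -11.7 0 0 0 -4.2" --pt "2.3 -11.7 0 0 0 -4.2" --pt "2.3 -11.7 0 0 0 -4.2" --pt "2.3 -11.7 0 0 0 -4.2"

```text
clock: 2.1
tcp_pos: [0.493, -0.3174, 0.2382]
orientation: [0.0, 0.576, 0.817, -0.0]
wrist_force: [0.6, -0.2, 0.1]
finger_gap: 0.0852
grip_force: 0.0
```

Emit:
jog_arm --pt "0 0 0 0 0 0" --pt "0 0 0 0 0 0" --pt "0 0 0 0 0 0"

```text
clock: 2.35
tcp_pos: [0.4924, -0.3118, 0.2388]
orientation: [-0.001, 0.575, 0.818, 0.0]
wrist_force: [0.1, 0.3, -0.4]
finger_gap: 0.0852
grip_force: 0.0
```

Run:
```python
from h import *
p,K,T=cam("wrist");np.savez("w1.npz",p=p,K=K,T=T);cv2.imwrite("pics/w1.png",p[:,:,::-1])
s=env.get_state();print(s['tcp_pos'],s['orientation'],T.round(3).tolist())
q=np.array([.495,-.318,.094]);print(proj(q,K,T),proj([.495,-.318,.05],K,T))
```

```text
[ 0.49247302 -0.31137613  0.23909026] [-5.98932813e-04  5.74671912e-01  8.18383649e-01  1.95748827e-04] [[0.941, -0.326, -0.096, 0.468], [0.339, 0.901, 0.269, -0.243], [-0.001, -0.286, 0.958, 0.382], [0.0, 0.0, 0.0, 1.0]]
(np.float64(273.35696799094165), np.float64(209.22328229794587)) (np.float64(273.3332134002147), np.float64(196.3202183579391))
```

View pics/w1.png

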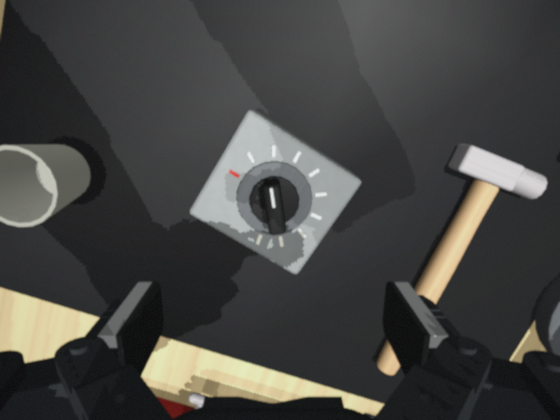

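The wrist view shows the box corners near (249,111), (361,183), (297,273) and (191,213). The bar runs (270,178)–(280,232) with a white pointer at its upper end.

Run:
```python
from h import *
d=np.load("w1.npz");p,K,T=d['p'].astype(int),d['K'],d['T']
C=[ray(*c,K,T,.05)[:2] for c in((249,111),(361,183),(297,273),(191,213))];C=np.array(C)
print(C,C.mean(0),np.linalg.norm(np.roll(C,-1,0)-C,axis=1))
for a,b in((3,2),(0,1),(3,0),(2,1)):
    e=C[b]-C[a];print(np.degrees(np.arctan2(e[1],e[0])))
m=np.zeros(p.shape[:2],bool);m[184:212,262:284]=p[184:212,262:284].min(2)>120
v,u=np.nonzero(m);print(len(u))
P=np.array([ray(a,b,K,T,.094)[:2] for a,b in zip(u,v)]);vx,vy,x0,y0=cv2.fitLine(P.astype(np.float32),2,0,1e-5,1e-5).ravel()
print(np.degrees(np.arctan2(vy,vx)),x0,y0,P.min(0),P.max(0))
g=p[170:240,250:300].max(2); g=np.where(g<38,1,0).astype(np.uint8)
n,l,s,c=cv2.connectedComponentsWithStats(g);print(s[1:],c[1:]+[250,170])
for q in((270,178),(280,232)):print(ray(*q,K,T,.094))
cv2.imwrite("pics/z2.png",cv2.resize(d['p'][165:245,235:315,::-1],(560,560),interpolation=cv2.INTER_CUBIC))
```

```text
[[ 0.45028124 -0.25505494]
 [ 0.56472335 -0.27979497]
 [ 0.54220097 -0.38155867]
 [ 0.42926319 -0.3584476 ]] [ 0.49661719 -0.31871405] [0.11708572 0.10422624 0.11527821 0.10550735]
-11.565079550005786
-12.198456311457205
78.5092718573748
77.52044610405547
85
-61.30059 0.4908416 -0.30943328 [ 0.48622956 -0.31664713] [ 0.49560361 -0.30220006]
[[  8   7  27  47 422]
 [ 34  56   1   3   3]] [[269.03791469 196.13033175]
 [284.         227.        ]]
[ 0.48402896 -0.29529174  0.094     ]
[ 0.50653706 -0.33412939  0.094     ]
```

View pics/z2.png

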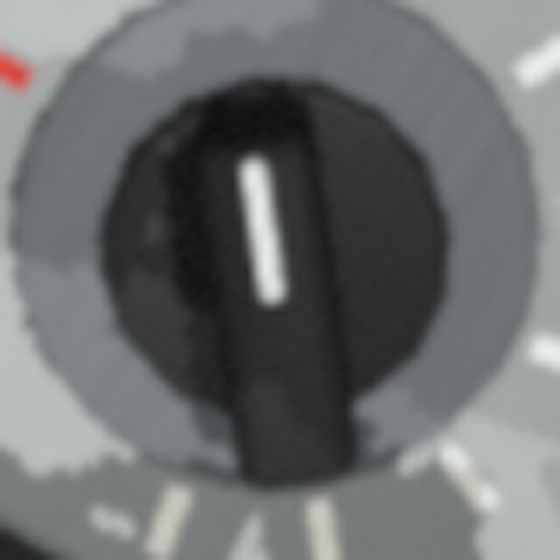

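Emit:
jog_arm --pt "0.08 -0.18 -1 0 0 1" --pt "0.08 -0.18 -2 0 0 1.5" --pt "0.08 -0.18 -3 0 0 1.5" --pt "0.08 -0.18 -3.6 0 0 1.5" --pt "0.08 -0.18 -4 0 0 1.5" --pt "0.08 -0.18 -4.25 0 0 1.5" --pt "0.08 -0.18 -4.25 0 0 1.5" --pt "0.08 -0.18 -4.25 0 0 1.5"

```text
clock: 3.07
tcp_pos: [0.4963, -0.319, 0.07]
orientation: [0.0, 0.509, 0.861, 0.0]
wrist_force: [0.3, 0.2, -0.2]
finger_gap: 0.085
grip_force: 0.0
```

Emit:
jog_arm --pt "0 0 0 0 0 0" --pt "0 0 0 0 0 0" --pt "0 0 0 0 0 0" --pt "0 0 0 0 0 0" --pt "0 0 0 0 0 0" --pt "0 0 0 0 0 0" --pt "0 0 0 0 0 0" --pt "0 0 0 0 0 0" --jaw 1 --force 30

```text
clock: 3.73
tcp_pos: [0.4965, -0.3198, 0.0698]
orientation: [0.001, 0.509, 0.861, 0.0]
wrist_force: [2.4, 1.6, 3.8]
finger_gap: 0.0132
grip_force: 33.5
```

```bash
python3 -c "
from h import *
s=env.get_state();print({k:s[k] for k in('clock','tcp_pos','orientation','wrist_force','ft_torque','finger_gap','grip_force')})"
```

```text
{'clock': 3.7333, 'tcp_pos': array([ 0.49651608, -0.31978641,  0.06983954]), 'orientation': array([5.45433679e-04, 5.08953279e-01, 8.60793935e-01, 2.53965400e-04]), 'wrist_force': array([2.35856829, 1.57951111, 3.7687326 ]), 'ft_torque': array([ 0.2589072 , -0.17219238,  0.04248916]), 'finger_gap': 0.013170504556939567, 'grip_force': 33.52006137371063}
```

Emit:
jog_arm --pt "0 0 0 0 0 0.7" --pt "0 0 0 0 0 1.4" --pt "0 0 0 0 0 2.1" --pt "0 0 0 0 0 2.8" --pt "0 0 0 0 0 3.5" --pt "0 0 0 0 0 4.2" --pt "0 0 0 0 0 4.9" --pt "0 0 0 0 0 5.6" --pt "0 0 0 0 0 6.3" --pt "0 0 0 0 0 7" --pt "0 0 0 0 0 7.4" --pt "0 0 0 0 0 7.4"

```text
clock: 4.73
tcp_pos: [0.4972, -0.3191, 0.0698]
orientation: [0.001, 0.145, 0.989, 0.001]
wrist_force: [3.0, 3.5, 3.8]
finger_gap: 0.0133
grip_force: 33.6
```

```bash
cat > st.py <<'E'
from h import *
s=env.get_state();print(*[(k,np.round(s[k],4)) for k in('clock','tcp_pos','wrist_force','ft_torque','finger_gap','grip_force')])
o=s['orientation'];print('tool y deg',2*np.degrees(np.arctan2(o[2],o[1]))-90)
E
python3 st.py
```

```text
('clock', np.float64(4.7333)) ('tcp_pos', array([ 0.4972, -0.3191,  0.0698])) ('wrist_force', array([2.9731, 3.4712, 3.7543])) ('ft_torque', array([ 0.7505, -0.6238,  0.1292])) ('finger_gap', np.float64(0.0133)) ('grip_force', np.float64(33.5566))
tool y deg 73.3447865532583
```

Emit:
jog_arm --pt "0 0 0 0 0 0.4" --pt "0 0 0 0 0 0.8" --pt "0 0 0 0 0 0.8" --pt "0 0 0 0 0 0.8"

```text
clock: 5.07
tcp_pos: [0.4972, -0.3189, 0.0698]
orientation: [0.001, 0.104, 0.995, 0.001]
wrist_force: [4.0, 4.6, 3.9]
finger_gap: 0.0138
grip_force: 33.6
```

```bash
python3 st.py
```

```text
('clock', np.float64(5.0667)) ('tcp_pos', array([ 0.4972, -0.3189,  0.0698])) ('wrist_force', array([4.0353, 4.6488, 3.8695])) ('ft_torque', array([ 0.8189, -0.6257, -0.0199])) ('finger_gap', np.float64(0.0138)) ('grip_force', np.float64(33.5748))
tool y deg 78.04120682384377
```

Emit:
jog_arm --pt "0 0 0 0 0 0.3" --pt "0 0 0 0 0 0.6" --pt "0 0 0 0 0 0.6" --pt "0 0 0 0 0 0.6"

```text
clock: 5.4
tcp_pos: [0.4972, -0.319, 0.0699]
orientation: [0.001, 0.075, 0.997, 0.001]
wrist_force: [4.5, 5.2, 3.8]
finger_gap: 0.0134
grip_force: 57.5
```

```bash
python3 st.py;python3 - <<'E'
from h import *
p,K,T=cam("wrist");cv2.imwrite("pics/w2.png",p[150:420,130:430,::-1])
E
```

```text
('clock', np.float64(5.4)) ('tcp_pos', array([ 0.4972, -0.319 ,  0.0699])) ('wrist_force', array([4.5241, 5.2243, 3.8202])) ('ft_torque', array([ 1.0414, -0.7329, -1.4726])) ('finger_gap', np.float64(0.0134)) ('grip_force', np.float64(57.4543))
tool y deg 81.44798479362223
```

View pics/w2.png

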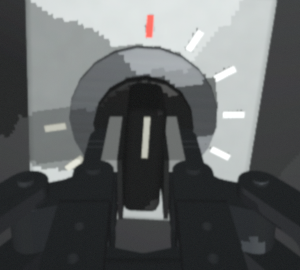

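Pointer lines up with the red tick (about (148,28)) and the torque has climbed to 1.5 N m, so the dial is on its stop. Now open and rise.

Emit:
jog_arm --pt "0 0 0 0 0 0" --pt "0 0 0 0 0 0" --pt "0 0 0 0 0 0" --pt "0 0 0 0 0 0" --pt "0 0 0.5 0 0 0" --pt "0 0 1.2 0 0 0" --pt "0 0 2.2 0 0 0" --pt "0 0 3.2 0 0 0" --pt "0 0 3.5 0 0 0" --pt "0 0 3.5 0 0 0" --jaw -1

```text
clock: 6.28
tcp_pos: [0.4978, -0.3215, 0.2142]
orientation: [0.003, 0.073, 0.997, -0.003]
wrist_force: [0.9, -0.3, 0.0]
finger_gap: 0.0853
grip_force: 0.0
```

```bash
python3 st.py;python3 - <<'E'
from h import *
p,K,T=cam("wrist");np.savez("w3.npz",p=p,K=K,T=T);cv2.imwrite("pics/w3.png",p[:,:,::-1])
E
```

```text
('clock', np.float64(6.2833)) ('tcp_pos', array([ 0.4978, -0.3215,  0.2142])) ('wrist_force', array([ 0.8689, -0.2784,  0.037 ])) ('ft_torque', array([-0.0266, -0.0389,  0.0006])) ('finger_gap', np.float64(0.0853)) ('grip_force', np.float64(0.0))
tool y deg 81.5913893372238
```

View pics/w3.png

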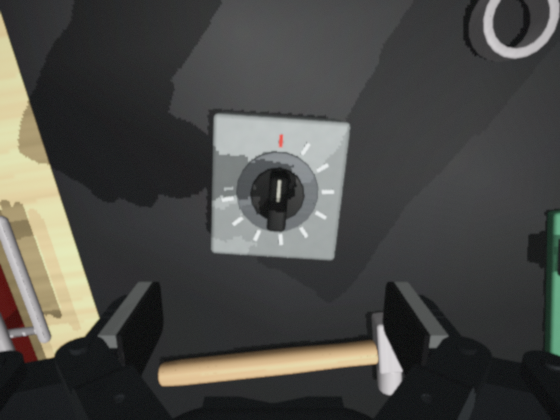

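The dial is in line with the box and its pointer (278,190) is at the red tick (281,140), so the sander is off. Next, move above the knob.

Emit:
jog_arm --pt "2.7 8.7 0.75 0 0 1.8" --pt "2.7 8.7 0.75 0 0 1.8" --pt "2.7 8.7 0.75 0 0 1.8" --pt "2.7 8.7 0.75 0 0 1.8" --pt "2.7 8.7 0.75 0 0 1.8" --pt "2.7 8.7 0.75 0 0 1.8" --pt "2.7 8.7 0.75 0 0 1.8" --pt "2.7 8.7 0.75 0 0 1.8" --pt "2.7 8.7 0.75 0 0 1.8" --pt "2.7 8.7 0.75 0 0 1.8" --pt "2.7 8.7 0.75 0 0 1.8" --pt "2.7 8.7 0.75 0 0 1.8"

```text
clock: 7.33
tcp_pos: [0.6031, 0.0281, 0.2374]
orientation: [-0.002, -0.021, 1.0, -0.0]
wrist_force: [-0.4, -0.2, -0.4]
finger_gap: 0.0853
grip_force: 0.0
```

Emit:
jog_arm --pt "0 0 0 0 0 0" --pt "0 0 0 0 0 0" --pt "0 0 0 0 0 0"

```text
clock: 7.58
tcp_pos: [0.6037, 0.0269, 0.239]
orientation: [-0.0, -0.02, 1.0, 0.0]
wrist_force: [0.3, -0.1, -1.0]
finger_gap: 0.0855
grip_force: 0.0
```

```bash
python3 st.py;python3 - <<'E'
from h import *
p,K,T=cam("wrist");np.savez("w4.npz",p=p,K=K,T=T);cv2.imwrite("pics/w4.png",p[:,:,::-1])
hsv=cv2.cvtColor(p,cv2.COLOR_RGB2HSV);m=(((hsv[...,0]<6)|(hsv[...,0]>174))&(hsv[...,1]>170)&(hsv[...,2]>60)).astype(np.uint8)
n,l,s,c=cv2.connectedComponentsWithStats(m)
for i in range(1,n):
    if s[i,4]>150: print(s[i],c[i],ray(*c[i],K,T,.143),ray(*c[i],K,T,.129))
print(proj([.6045,.029,.143],K,T),proj([.6045,.029,.129],K,T))
E
```

```text
('clock', np.float64(7.5833)) ('tcp_pos', array([0.6037, 0.0269, 0.239 ])) ('wrist_force', array([ 0.3193, -0.0901, -0.9796])) ('ft_torque', array([0.0164, 0.014 , 0.0076])) ('finger_gap', np.float64(0.0855)) ('grip_force', np.float64(0.0))
tool y deg 92.27817059671267
[ 257  193   42   48 1585] [276.99621451 217.2466877 ] [0.60230278 0.02949503 0.143     ] [0.60647884 0.0298311  0.129     ]
[ 64 307  41  26 761] [ 81.76609724 318.22076216] [ 0.68397452 -0.10793805  0.143     ] [ 0.69292309 -0.11563293  0.129     ]
(np.float64(276.1086462950956), np.float64(220.37894320819368)) (np.float64(275.93513934674706), np.float64(214.4984588950974))
```

View pics/w4.png

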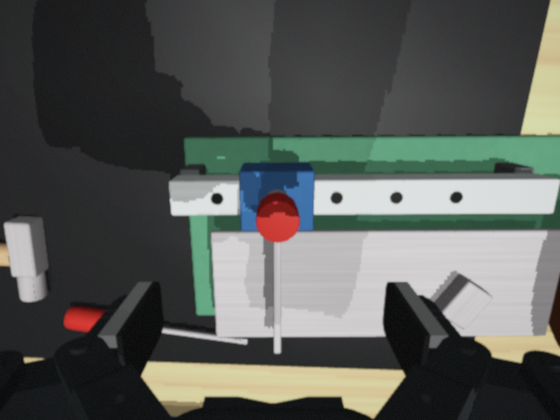

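Knob is at (277,217), giving (0.6045, 0.0297) at mid-height. The rail is level in the image and the next hole is to the right at (336,198).

Emit:
jog_arm --pt "0.02 0.07 -0.8 0 0 0" --pt "0.02 0.07 -1.6 0 0 0" --pt "0.02 0.07 -2.3 0 0 0" --pt "0.02 0.07 -2.8 0 0 0" --pt "0.02 0.07 -3.1 0 0 0" --pt "0.02 0.07 -3.25 0 0 0" --pt "0.02 0.07 -3.25 0 0 0" --pt "0.02 0.07 -3.25 0 0 0"

```text
clock: 8.3
tcp_pos: [0.6051, 0.0306, 0.1099]
orientation: [0.0, -0.021, 1.0, 0.0]
wrist_force: [0.0, -0.3, 0.1]
finger_gap: 0.0856
grip_force: 0.0
```

Emit:
jog_arm --pt "0 0 0 0 0 0" --pt "0 0 0 0 0 0" --pt "0 0 0 0 0 0" --pt "0 0 0 0 0 0" --pt "0 0 0 0 0 0" --pt "0 0 0 0 0 0" --pt "0 0 0 0 0 0" --pt "0 0 0 0 0 0" --jaw 1 --force 60

```text
clock: 8.97
tcp_pos: [0.6053, 0.031, 0.1102]
orientation: [0.001, -0.021, 1.0, -0.0]
wrist_force: [-1.5, -0.2, 5.8]
finger_gap: 0.0288
grip_force: 58.9
```

```bash
python3 st.py
```

```text
('clock', np.float64(8.9667)) ('tcp_pos', array([0.6053, 0.031 , 0.1102])) ('wrist_force', array([-1.5113, -0.1546,  5.7937])) ('ft_torque', array([-0.0677,  0.2505, -0.049 ])) ('finger_gap', np.float64(0.0288)) ('grip_force', np.float64(58.9358))
tool y deg 92.40357786712033
```

Emit:
jog_arm --pt "0 0 0.15 0 0 0" --pt "0 0 0.3 0 0 0" --pt "0 0 0.41 0 0 0" --pt "0 0 0.41 0 0 0" --pt "0 0 0.41 0 0 0"

```text
clock: 9.38
tcp_pos: [0.605, 0.031, 0.1256]
orientation: [0.0, -0.021, 1.0, 0.0]
wrist_force: [3.4, -1.3, -5.1]
finger_gap: 0.0286
grip_force: 59.5
```

Emit:
jog_arm --pt "-0.01 0.2 0 0 0 0" --pt "-0.02 0.4 0 0 0 0" --pt "-0.03 0.6 0 0 0 0" --pt "-0.03 0.8 0 0 0 0" --pt "-0.04 1 0 0 0 0" --pt "-0.05 1.15 0 0 0 0" --pt "-0.05 1.25 0 0 0 0" --pt "-0.05 1.25 0 0 0 0" --pt "-0.05 1.25 0 0 0 0"

```text
clock: 10.13
tcp_pos: [0.6027, 0.0823, 0.1257]
orientation: [-0.0, -0.022, 1.0, 0.001]
wrist_force: [3.2, 3.1, -6.0]
finger_gap: 0.0287
grip_force: 59.7
```

```bash
python3 st.py
python3 - <<'E'
from h import *
p,K,T=cam("scene")
cv2.imwrite("pics/s2.png",cv2.resize(p[190:330,200:400,::-1],(800,560),interpolation=cv2.INTER_CUBIC))
E
```

```text
('clock', np.float64(10.1333)) ('tcp_pos', array([0.6027, 0.0823, 0.1257])) ('wrist_force', array([ 3.2398,  3.0757, -6.0116])) ('ft_torque', array([ 0.2929, -0.7764, -0.0067])) ('finger_gap', np.float64(0.0287)) ('grip_force', np.float64(59.6537))
tool y deg 92.46880470156603
```

View pics/s2.png

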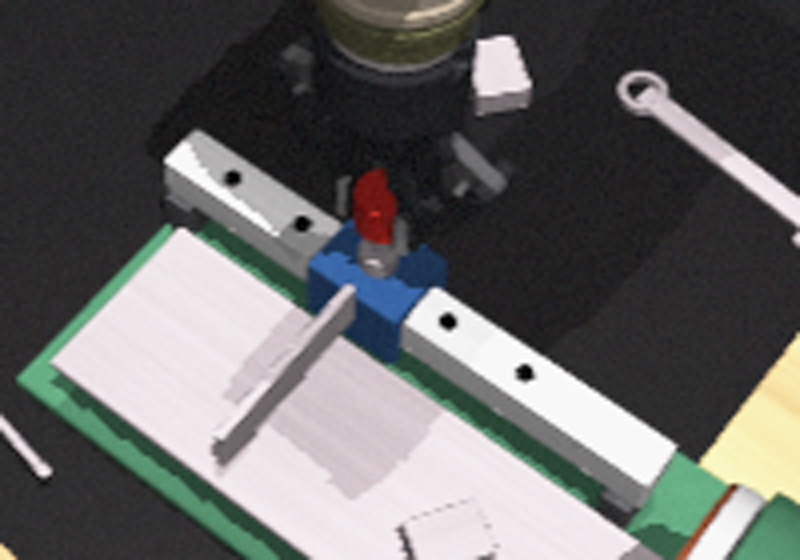

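The scene view shows the carriage one hole further on. Two holes are open behind it at (232,177) and (302,223), and two ahead at (448,321) and (525,372), so the pin is over the next hole. Now lower it.

Emit:
jog_arm --pt "0 -0.02 0 0 0 0" --pt "0 -0.02 -0.08 0 0 0" --pt "0 -0.02 -0.16 0 0 0" --pt "0 -0.02 -0.2 0 0 0" --pt "0 -0.02 -0.2 0 0 0"

```text
clock: 10.6
tcp_pos: [0.6028, 0.0802, 0.1173]
orientation: [-0.0, -0.021, 1.0, 0.0]
wrist_force: [4.2, 2.2, -4.4]
finger_gap: 0.0284
grip_force: 59.7
```

```bash
python3 st.py
```

```text
('clock', np.float64(10.6)) ('tcp_pos', array([0.6028, 0.0802, 0.1173])) ('wrist_force', array([ 4.1893,  2.249 , -4.3861])) ('ft_torque', array([ 0.4973, -0.7514,  0.0547])) ('finger_gap', np.float64(0.0284)) ('grip_force', np.float64(59.7333))
tool y deg 92.38730132741512
```

The lift is about 7 mm and the spring still pulls down, so the pin is entering the hole. Continue down.

Emit:
jog_arm --pt "0 0 -0.08 0 0 0" --pt "0 0 -0.16 0 0 0" --pt "0 0 -0.21 0 0 0" --pt "0 0 -0.22 0 0 0" --pt "0 0 -0.22 0 0 0" --pt "0 0 -0.22 0 0 0"

```text
clock: 11.1
tcp_pos: [0.603, 0.0802, 0.1102]
orientation: [0.001, -0.021, 1.0, -0.0]
wrist_force: [-0.9, 1.2, 7.4]
finger_gap: 0.0285
grip_force: 61.0
```

```bash
python3 st.py
```

```text
('clock', np.float64(11.1)) ('tcp_pos', array([0.603 , 0.0802, 0.1102])) ('wrist_force', array([-0.9148,  1.1599,  7.4051])) ('ft_torque', array([ 0.3688,  0.0913, -0.0646])) ('finger_gap', np.float64(0.0285)) ('grip_force', np.float64(61.0429))
tool y deg 92.39685715707574
```

The tool is back at its pinned height (0.1102) and the force has turned to a light upward push, so the pin is home. Handing in.

```bash
python3 -c "
from workcell import env
print(env.hand_in())"
```

```text
the job is handed in; nothing more can be done
None
```

The job is handed in at 11.1 s: the sander dial is on its off stop, the carriage is one hole nearer the disc with the pin back at its home height, and the red knob is still gripped at about 61 N; the hand-in gave no verdict.

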